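# Press the lid onto the tub

### The job

One of the two lever presses has a white tub in it with its lid sitting loose and proud. Push that press's lever all the way down to its stop so the lid goes fully home, keep it there for about half a second, then let the lever spring all the way back up. Leave the tub in the press and do not work the lever of the empty press.

Things in the scene. Friction and masses are not known exactly. Their poses are not given: they have to be found in the camera images.
- lid_top (a point): Centre of the top face of the lid, a flat white disc 94 mm across and 8 mm thick, on a round white tub 90 mm wide. The tub stands in the low round nest of one press, under its ram, 15 mm above the table. The lid top is about 75 mm above the table while loose and 67 mm when home.
- lid (a joint): How far the lid has been pushed onto the tub, in m: 0 to 0.0015 at the start (proud), 0.008 fully home. It needs about 10 N at the ram and stays where it is pushed.
- press_a_nest (a point): Centre of the round nest in press A, 15 mm above the table. Presses A and B are twins side by side, either way round; A holds the tub. Each has a steel base 240 x 130 mm, a grey column at the far end and a round steel ram over the nest. The point's x axis is level and points from the nest to the column; the lever's level axle crosses that line 70 mm beyond the nest, 200 mm above the table.
- press_a_handle (a point): Centre of the black grip, at the robot's end of press A's lever, 190 mm from the axle: 85 mm long (along the lever), 28 wide, 24 thick. Height of its centre: 280 mm at rest (lever 25 degrees up), 135 at the stop (20 degrees down). In plan it is 102 to 120 mm from the nest, so shut fingers pushing straight down on its middle stay on it, tips ending about 150 mm above the table.
- press_a_lever (a joint): Angle of press A's lever in rad: 0 up at rest, 0.785 down at its stop. A spring brings it back up when released: pushing takes about 5 N at first, rising to about 15 N with the lid near the stop.
- press_b_lever (a joint): The same for the lever of press B, the empty one, to be left alone: 0 at rest. At rest the end of each lever stands 310 mm above the table: pass over it higher than that.

How it is judged:
On the way:
1. the loaded press's lever is held at its stop (within 0.07 rad) and the lid is home (within 3 mm) for 0.2 s (value of joint press_a_lever above 0.715 rad and value of joint lid above 0.005 m), for 0.2 s.
At the end, for the whole second after the job is handed in: The loaded press's lever is back up (within 0.1 rad of rest), the lid is home (within 3 mm), the tub still stands upright (10 degrees) in its nest (lid within 20 mm of where it began), and the empty press's lever is up (value of joint each of press_a_lever, press_b_lever below 0.1 rad and value of joint lid above 0.005 m and angle between lid_top's own z axis and vertical below 0.17 rad and height (world z) of lid_top below 0.08 m and distance of lid_top from where it was at the start of the episode below 0.02 m); the robot touches nothing.
It fails at once if the empty press's lever is worked (more than 0.2 rad) (value of joint press_b_lever above 0.2 rad).
It also fails if it takes over 32 s, if anything falls off the work surface, if the arm or the gripper's body presses on something with over 40 N, if the wrist force passes 120 N, or if a joint passes its speed limit or range.

### The arm

A 6-joint arm with a two-finger parallel gripper is mounted at the origin on the work surface. World frame = base frame: x ahead of the robot, y to its left, z up, the work surface at z = 0. Lengths are in m, angles in rad, forces in N, time in s.
With the tool pointing down it reaches from about 0.325 to 0.925 m from the base axis. Payload 3.1 kg.
Tool frame: the origin (TCP) lies on the centre line of the jaws, within the pads' length; the fingertips stand 22 mm ahead of it and the grasp point (between the pads) lies 3 mm ahead of it; z points along the fingers, y is the line along which they close (so a half turn about z gives the same grasp; the last joint's range is limited). The gripper opens to 85 mm and grips with 20 to 120 N. Pads are 22 mm wide; open, the fingers measure 114 mm over their backs; the gripper's body (76 mm by 85 mm) begins 54 mm behind the grasp point. The pads swing forward as they close: fully open they stand 13 mm farther back than shut.
Start: joints at [1.101, 0.217, 1.613, -0, 1.311, -0.112], TCP at [0.219, 0.585, 0.253] pointing down, gripper open.
Joint ranges: [-2.75, 2.75], [-0.78, 2.1], [0.31, 2.55], [-1.13, 4.27], [0.13, 2.63], [-2.58, 2.58]. Speed limits (rad/s): [2.79, 2.79, 3.14, 3.14, 3.14, 3.14].

### API

Orientations are given as a unit quaternion [x, y, z, w].
In Python, from workcell import robot, vision, ticket gives the robot as it stands. The module is installed in compiled form; this text tells all that it offers.
- The arm moves only by the shell command python3 -m inch 'ROWS' [OPENING] [FORCE]. ROWS is JSON, a list that holds one entry, the list of rows, each a list of 4 numbers: the shift along the tool's x, y, z each as a share of 2.5 cm, from -1 to 1, then the turn about the tool's z as a share of 4 degrees, from -1 to 1. In form: [[[x, y, z, roll], ...]]. A call has 1 to 12 rows; each row shifts and turns the commanded pose from where the row before left it, along the tool's axes as they then stand; what a row does not reach is not made up. A row lasts 1/10 s, in which the tool goes at most 50 mm and 8.59 degrees, less where a joint would pass 70% of its speed; a pose out of reach is approached as far as the arm can. A call with a number of a shift or a turn outside -1 to 1 is refused whole. A call with a gripper value outside its range is refused whole. OPENING is the opening, from 0 (shut) to 1 (fully open), set as the call begins (- or left out, the last holds). The fingers move at their own pace and stop on an object; FORCE is the grip in N (left out, the last holds). Time passes only in rows, so rows that do not move let the fingers close. It gives the time, the measured TCP pose, the force, the opening and the grip force at its end, in the units of the state.
- robot.sense(): the state, without advancing time (a new reading comes with each control period).
- vision.camera(name): name is "scene" or "top" or "wrist"; returns (picture, depth): 420x560x3 uint8, blue, green, red; 420x560 float32, m along the optical axis (not along the pixel's ray), 0 where there is no reading.
- vision.camera_info(name): a dict with "intrinsics" (3x3 intrinsics, pixels), "view" (4x4, takes a point from world to camera coordinates). Camera axes: x right, y up, looking along -z (the intrinsics and any distortion apply to the point x, -y, -z); pixel columns grow to the right and rows downward; lengths in m; the calibration is good to about 2 mm. A picture is of the moment at which its call begins: read the wrist's pose just before it. camera_info takes no time and is no camera call; for the wrist camera it gives the pose at the moment of the call.
- ticket.sign_off(): hands the job in; it is judged then, once.
The state is a dict: "time_s": time; "q": joint angles; "joint_vel": joint speeds; "tau": joint torques, N m; "position": TCP position; "orientation": TCP orientation; "force": force on the tool from outside, world axes, zero at the start; "wrist_torque": the same for the moment, N m; "finger_gap": opening from 0.0 (shut) to 1.0 (fully open); "grip_force": force on a finger pad.
Only numpy, scipy, OpenCV 4.12 (cv2) and the standard library are available. Lean on these libraries where they do the work, as an engineer would, in place of code of your own. Each camera call takes 0.05 s, during which the arm holds its last target. There are 200 camera calls.

## Working session

There is one attempt and no reset: what is moved stays moved. The work goes in short steps, Python scripts to look and compute and a shell command to move; the robot and the scene stay as the last step left them, time stands still between calls to the robot, and variables do not carry over. Pictures are saved under pics/ and viewed, at most 10 in all, crops included, and the job is handed in when it is done.

```bash
mkdir -p pics; cat > h.py <<'E'
import numpy as np,cv2
from workcell import robot,vision
def cloud(n):
    im,d=vision.camera(n);i=vision.camera_info(n);K=np.array(i["intrinsics"]);V=np.linalg.inv(np.array(i["view"]))
    v,u=np.mgrid[:420,:560]
    P=np.stack([(u-K[0,2])/K[0,0]*d,-(v-K[1,2])/K[1,1]*d,-d,np.ones_like(d)],-1)@V.T
    return im,d,P[...,:3]
E
python3 - <<'E'
from h import *
o=[]
for n in("scene","top"):
    im,d,P=cloud(n);o.append(im);np.savez(f"{n}.npz",im=im,d=d,P=P)
    print(n,np.round(vision.camera_info(n)["view"],3).tolist())
cv2.imwrite("pics/a.png",o[0]);cv2.imwrite("pics/b.png",o[1])
s=robot.sense();print(s["position"],s["orientation"],s["time_s"])
E
```

```text
scene [[0.326, 0.945, -0.011, -0.168], [-0.79, 0.279, 0.545, 0.375], [0.518, -0.17, 0.838, -1.447], [0.0, 0.0, 0.0, 1.0]]
top [[-0.014, -1.0, -0.023, 0.01], [0.994, -0.017, 0.111, -0.645], [-0.112, -0.021, 0.994, -1.034], [0.0, 0.0, 0.0, 1.0]]
[0.2185413  0.58479898 0.25208098] [ 1.77943179e-01  9.84040159e-01 -1.04592704e-03 -3.11229110e-04] 0.1
```

View pics/a.png

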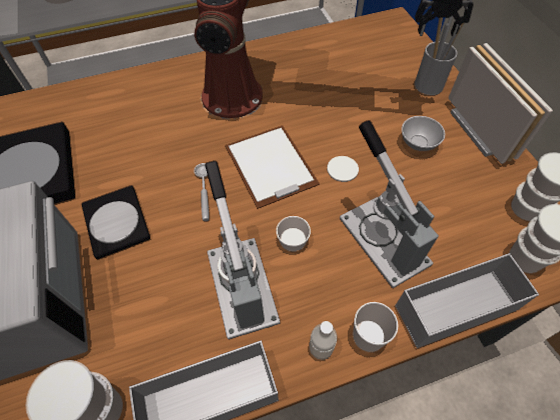

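View pics/b.png

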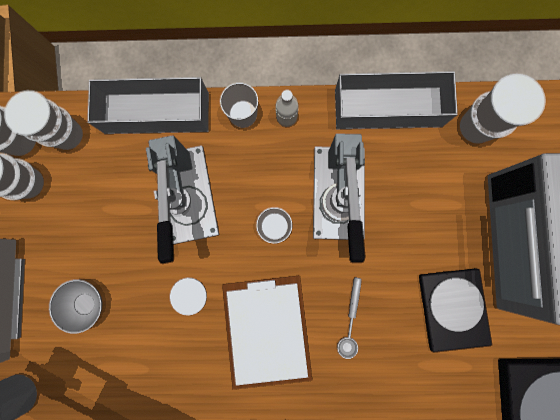

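Both views show two presses: scene grips at (215,180) and (372,137); top grips at (165,242) and (356,240). The left press in the scene view (the right one in the top view) seems to hold the tub, so I'll zoom in and measure.

```bash
python3 - <<'E'
from h import *
S=np.load("scene.npz");T=np.load("top.npz")
a=cv2.resize(S["im"][210:310,180:280],(390,390),interpolation=2);b=cv2.resize(S["im"][180:280,340:440],(390,390),interpolation=2)
cv2.imwrite("pics/c.png",np.hstack([a,b]))
for n,D in(("scene",S),("top",T)):
    im,P=D["im"],D["P"]
    m=((im.max(2)<50)&(P[...,2]>.2)&(P[...,2]<.33)&(P[...,0]>.3)&(P[...,0]<.8)&(abs(P[...,1])<.3)).astype(np.uint8)
    k,l,st,c=cv2.connectedComponentsWithStats(m)
    for i in range(1,k):
        if st[i,4]>60:
            Q=P[l==i];print(n,st[i,:5],c[i].round(),"mean",Q.mean(0).round(3),"min",np.percentile(Q,2,0).round(3),"max",np.percentile(Q,98,0).round(3))
            r=cv2.minAreaRect(Q[:,:2].astype(np.float32)*1000);print("  rect mm",np.round(r[0]),np.round(r[1]),round(r[2],1))
    # light-coloured points at lid height
    w=(im.min(2)>130)&(P[...,2]>.06)&(P[...,2]<.085)&(P[...,0]>.45)&(P[...,0]<.95)&(abs(P[...,1])<.35)
    k,l,st,c=cv2.connectedComponentsWithStats(w.astype(np.uint8))
    for i in range(1,k):
        if st[i,4]>15: print(n,"lidheight",st[i,4],c[i].round(),P[l==i].mean(0).round(3))
E
```

```text
scene [359 121  27  36 443] [372. 138.] mean [0.555 0.206 0.289] min [0.521 0.193 0.265] max [0.589 0.223 0.307]
  rect mm [553. 209.] [77. 25.] 8.9
scene [210 162  16  38 103] [218. 185.] mean [ 0.565 -0.154  0.284] min [ 0.522 -0.171  0.272] max [ 0.588 -0.145  0.305]
  rect mm [ 553. -158.] [25. 71.] 87.9
scene lidheight 73 [253. 259.] [ 0.651 -0.12   0.075]
scene lidheight 85 [222. 269.] [ 0.653 -0.199  0.074]
top [157 221  17  42 616] [165. 242.] mean [0.55  0.207 0.29 ] min [0.514 0.191 0.272] max [0.589 0.225 0.306]
  rect mm [551. 209.] [80. 28.] 10.0
top [348 220  17  42 610] [356. 241.] mean [ 0.546 -0.156  0.291] min [ 0.51  -0.17   0.273] max [ 0.585 -0.144  0.307]
  rect mm [ 548. -158.] [27. 80.] 88.0
top lidheight 275 [331. 205.] [ 0.64  -0.135  0.074]
top lidheight 23 [359. 202.] [ 0.646 -0.205  0.072]
```

View pics/c.png

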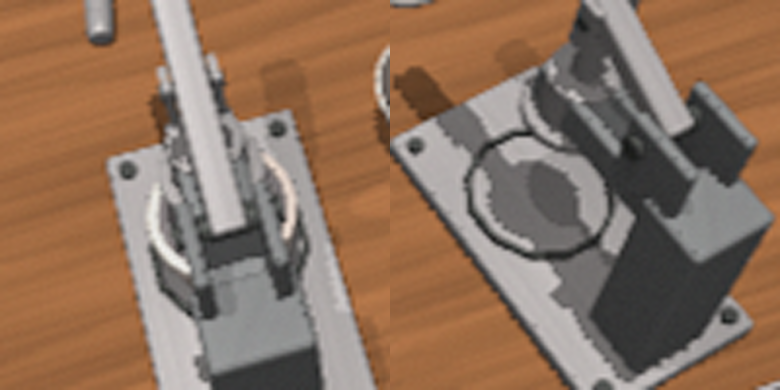

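The left scene crop shows the lid's white rim around the ram, at crop (155,230) and (280,200). The right crop shows an empty nest ring at (540,195). So the loaded press is the one at y≈-0.158. Its lid top measures 0.074–0.075 m high and its grip is at (0.55, -0.158) with a top surface near 0.29 m, which agrees with the text. I'll rise, turn to square up, and shut the fingers.

```bash
python3 -m inch '[[[0,0,-1,-0.92],[0,0,-1,-0.92],[0,0,-1,-0.92],[0,0,-1,-0.92],[0,0,-1,-0.92],[0,0,-1,0],[0,0,0,0]]]' 0 40
```

```text
time_s: 0.8
position: [0.2195, 0.5867, 0.4079]
orientation: [0.018, 1.0, 0.003, 0.002]
force: [0.4, 0.6, 0.3]
finger_gap: -0.002
grip_force: 0.0
```

```bash
python3 -m inch '[[[-0.466,-0.977,0,0],[-0.466,-0.977,0,0],[-0.466,-0.977,0,0],[-0.466,-0.977,0,0],[-0.466,-0.977,0,0],[-0.466,-0.977,0,0],[-0.466,-0.977,0,0],[-0.466,-0.977,0,0],[-0.466,-0.977,0,0],[-0.466,-0.977,0,0],[-0.466,-0.977,0,0],[-0.466,-0.977,0,0]]]'
python3 -m inch '[[[-0.466,-0.977,0,0],[-0.466,-0.977,0,0],[-0.466,-0.977,0,0],[-0.466,-0.977,0,0],[-0.466,-0.977,0,0],[-0.466,-0.977,0,0],[-0.466,-0.977,0,0],[-0.466,-0.977,0,0],[-0.466,-0.977,0,0],[-0.466,-0.977,0,0],[-0.466,-0.977,0,0],[-0.466,-0.977,0,0]]]'
python3 -m inch '[[[-0.466,-0.977,0,0],[-0.466,-0.977,0,0],[-0.466,-0.977,0,0],[-0.466,-0.977,0,0],[-0.466,-0.977,0,0],[-0.466,-0.977,0,0],[0,0,0,0],[0,0,0,0]]]'
python3 - <<'E'
from h import *
o=[]
for n in("wrist","scene"):
    im,d,P=cloud(n);o.append(im)
    m=((im.max(2)<50)&(P[...,2]>.26)&(P[...,2]<.315)&(abs(P[...,0]-.55)<.06)&(abs(P[...,1]+.158)<.04))
    Q=P[m].astype(np.float32);print(n,len(Q))
    if len(Q)>20: print(Q.mean(0).round(3),cv2.minAreaRect(Q[:,:2]*1000))
cv2.imwrite("pics/d.png",cv2.resize(np.hstack(o),(800,300)))
E
```

```text
time_s: 2.0
position: [0.3475, 0.2861, 0.4012]
orientation: [0.018, 1.0, -0.001, -0.001]
force: [-0.2, 0.4, -0.9]
finger_gap: 0.002
grip_force: 0.0
time_s: 3.2
position: [0.4765, -0.0116, 0.4011]
orientation: [0.018, 1.0, 0.0, -0.001]
force: [-0.2, 0.1, 0.1]
finger_gap: 0.002
grip_force: 0.0
time_s: 4.0
position: [0.5407, -0.1596, 0.4012]
orientation: [0.019, 1.0, 0.001, -0.002]
force: [0.3, -0.1, -0.6]
finger_gap: 0.003
grip_force: 0.0
wrist 3228
[ 0.538 -0.156  0.297] ((545.15185546875, -155.75762939453125), (27.11649513244629, 78.69097900390625), 87.81208038330078)
scene 458
[ 0.553 -0.157  0.29 ] ((552.009765625, -157.38238525390625), (26.18880844116211, 74.54937744140625), 87.99751281738281)
```

View pics/d.png

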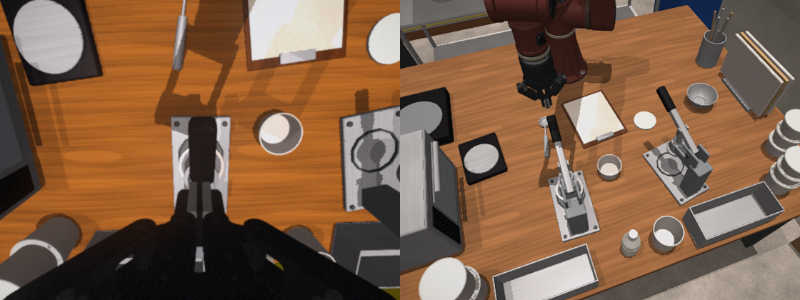

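The wrist view shows the black grip at (204,145) on the tub's press, and the scene view shows the fingers just above it. The grip centre is about (0.547, -0.156). I'll shift 3 mm in y and push down gently.

```bash
python3 -m inch '[[[0,0.12,1,0],[0,0,1,0],[0,0,0.8,0],[0,0,0.5,0],[0,0,0.5,0],[0,0,0.5,0],[0,0,0.5,0],[0,0,0,0]]]'
python3 -m inch '[[[0,0,0.5,0],[0,0,0.5,0],[0,0,0.5,0],[0,0,0.5,0],[0,0,0.5,0],[0,0,0,0]]]'
```

```text
time_s: 4.9
position: [0.5417, -0.1566, 0.2841]
orientation: [0.018, 1.0, -0.001, 0.001]
force: [-0.0, 0.4, 6.4]
finger_gap: -0.0
grip_force: 2.7
time_s: 5.5
position: [0.5407, -0.1569, 0.2217]
orientation: [0.018, 1.0, -0.001, -0.001]
force: [-5.0, -0.2, 9.2]
finger_gap: -0.001
grip_force: 4.6
```

Contact feels right at about 9 N. On to the stop.

```bash
python3 -m inch '[[[0,0,0.4,0],[0,0,0.4,0],[0,0,0.4,0],[0,0,0.4,0],[0,0,0,0]]]'
python3 -m inch '[[[0,0,0.2,0],[0,0,0.1,0],[0,0,0.1,0],[0,0,0,0]]]'
```

```text
time_s: 6.0
position: [0.5449, -0.1572, 0.185]
orientation: [0.018, 1.0, -0.001, 0.004]
force: [0.4, 0.9, 11.7]
finger_gap: -0.0
grip_force: 5.4
time_s: 6.4
position: [0.5466, -0.1573, 0.1772]
orientation: [0.018, 1.0, -0.001, 0.007]
force: [2.2, 2.1, 13.4]
finger_gap: -0.002
grip_force: 6.4
```

```bash
python3 -m inch '[[[0,0,0.15,0],[0,0,0.15,0],[0,0,0,0]]]'
python3 -m inch '[[[0,0,0.1,0],[0,0,0.1,0],[0,0,0,0]]]'
```

```text
time_s: 6.7
position: [0.5474, -0.1574, 0.1745]
orientation: [0.018, 1.0, -0.001, 0.007]
force: [-7.6, 5.2, 32.7]
finger_gap: 0.0
grip_force: 16.9
time_s: 7.0
position: [0.5477, -0.1575, 0.1739]
orientation: [0.018, 1.0, -0.001, 0.007]
force: [-16.1, 8.5, 51.6]
finger_gap: 0.002
grip_force: 26.9
```

The force is climbing and the height has stopped changing, so the lever is at its stop. I'll ease off a little and hold.

```bash
python3 -m inch '[[[0,0,-0.1,0],[0,0,0,0],[0,0,0,0],[0,0,0,0],[0,0,0,0],[0,0,0,0]]]'
python3 - <<'E'
from h import *
im,d,P=cloud("scene");cv2.imwrite("pics/e.png",cv2.resize(im[130:330,150:420],(800,592)))
m=(im.max(2)<50)&(abs(P[...,0]-.55)<.07)&(abs(P[...,1]+.158)<.018)&(P[...,2]>.1)&(P[...,2]<.19)
Q=P[m];print(len(Q),np.percentile(Q,[5,50,95],axis=0).round(3))
print(np.polyfit(Q[:,0],Q[:,2],1))
E
```

```text
time_s: 7.6
position: [0.5476, -0.1575, 0.1742]
orientation: [0.018, 1.0, -0.002, 0.007]
force: [-10.6, 7.1, 41.5]
finger_gap: -0.001
grip_force: 21.7
121 [[ 0.553 -0.17   0.15 ]
 [ 0.56  -0.158  0.158]
 [ 0.577 -0.146  0.184]]
[-0.64672204  0.52576046]
```

View pics/e.png

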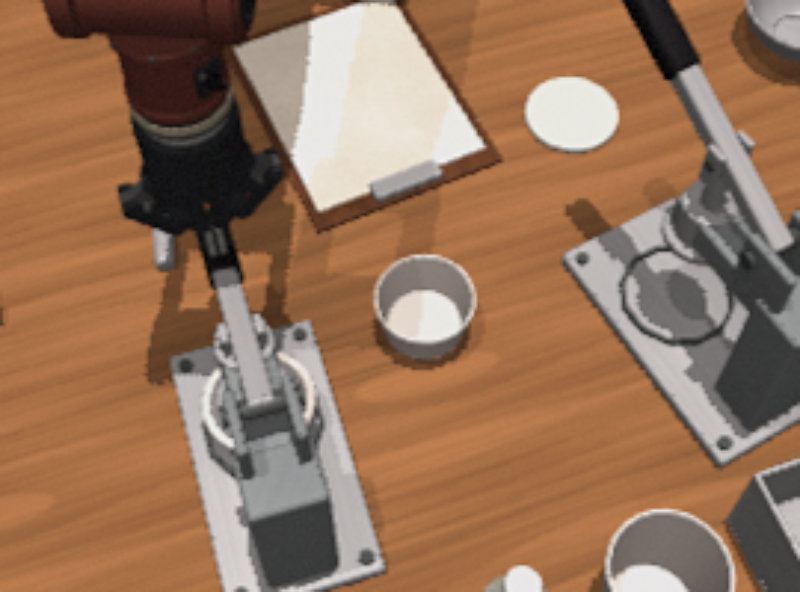

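The picture shows the lever down with the fingers on its grip at (218,255). The lid is under the ram at (260,400), and the other press is untouched. The tips are 0.152 m above the table against 0.150 expected. I'll rise and check.

```bash
python3 -m inch '[[[0,0,-0.4,0],[0,0,-0.6,0],[0,0,-0.6,0],[0,0,-0.6,0],[0,0,-0.6,0],[0,0,-0.6,0],[0,0,-0.6,0],[0,0,-0.6,0],[0,0,-0.6,0],[0,0,-0.6,0],[0,0,-1,0],[0,0,-1,0]]]'
python3 -m inch '[[[0,0,-1,0],[0,0,-1,0],[0,0,-0.5,0],[0,0,0,0],[0,0,0,0],[0,0,0,0]]]'
python3 - <<'E'
from h import *
for n in("scene","top","wrist"):
    im,d,P=cloud(n)
    for y in(-.158,.208):
        m=(im.max(2)<50)&(P[...,2]>.1)&(P[...,2]<.315)&(abs(P[...,0]-.55)<.06)&(abs(P[...,1]-y)<.04)
        Q=P[m];print(n,y,len(Q),np.percentile(Q,[5,50,95],axis=0).round(3).tolist() if len(Q) else "")
    w=(im.min(2)>130)&(P[...,2]>.055)&(P[...,2]<.085)&(abs(P[...,0]-.65)<.06)&(abs(P[...,1]+.16)<.06)
    if w.sum(): print(" lid",w.sum(),np.median(P[w],0).round(4),np.percentile(P[w][:,2],[10,50,90]).round(4))
    if n=="scene":cv2.imwrite("pics/f.png",cv2.resize(im[130:330,150:420],(800,592)))
print(robot.sense()["position"],robot.sense()["force"])
E
```

```text
time_s: 8.85
position: [0.5392, -0.156, 0.3546]
orientation: [0.018, 1.0, 0.001, -0.004]
force: [-0.3, -0.1, -0.1]
finger_gap: -0.005
grip_force: 0.0
time_s: 9.45
position: [0.5405, -0.1563, 0.4158]
orientation: [0.018, 1.0, 0.001, -0.002]
force: [0.6, 0.0, -0.5]
finger_gap: -0.002
grip_force: 0.0
scene -0.158 454 [[0.52, -0.169, 0.275], [0.553, -0.157, 0.291], [0.585, -0.146, 0.306]]
scene 0.208 446 [[0.524, 0.194, 0.271], [0.556, 0.205, 0.288], [0.587, 0.22, 0.305]]
 lid 158 [ 0.6521 -0.192   0.0674] [0.0646 0.0674 0.07  ]
top -0.158 160 [[0.525, -0.165, 0.272], [0.574, -0.154, 0.279], [0.585, -0.144, 0.296]]
top 0.208 607 [[0.517, 0.193, 0.274], [0.55, 0.206, 0.291], [0.585, 0.222, 0.305]]
 lid 326 [ 0.64   -0.134   0.0662] [0.0635 0.0662 0.0687]
wrist -0.158 2957 [[0.508, -0.168, 0.28], [0.537, -0.156, 0.298], [0.579, -0.145, 0.308]]
wrist 0.208 0 
 lid 471 [ 0.6395 -0.1895  0.0689] [0.0677 0.0689 0.0701]
[ 0.54087783 -0.15643231  0.41663439] [-0.15689211 -0.48420343 -0.19137311]
```

View pics/f.png

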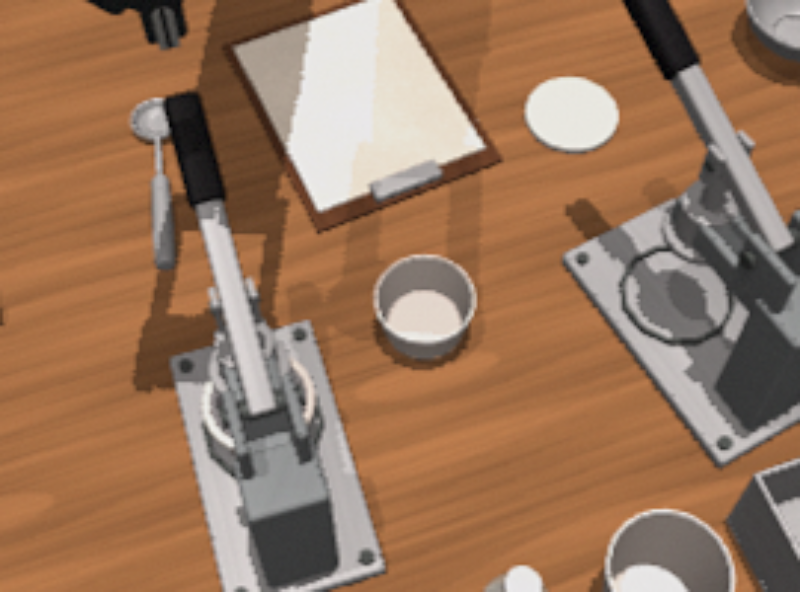

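The lever is back up with its grip at (195,150), and the fingers are clear at (170,25). The lid now measures 0.067 m, which is home, and the other lever is still at rest.

```bash
python3 -c "
from workcell import ticket
print(ticket.sign_off())"
```

```text
the job is handed in; nothing more can be done
None
```

The job is handed in: the loaded press's lever was held at its stop for over half a second and sprang back up, the lid went from about 75 mm to 67 mm (home), the tub is still in its nest, and the empty press was not touched; sign-off returned no verdict.

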